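# Blow out a washed sample bottle on the air stand

### The job

In the drying rack lie two small glass bottles; take the washed one without a cap, turn it upside down over the upright air lance of the blow-out stand, lower it (do not drop it) until its mouth rests on the white collar, and let go of it. Then flip the safety catch on the air valve right back so that it frees the lever, pull the spring-loaded valve lever round towards you as far as it goes and hold it there: finish while still holding the lever fully open, with the bottle blowing out on the lance. Open the air only once the bottle is on the lance, and leave the capped bottles and the tasting glass where they are.

Things in the scene. Friction and masses are not known exactly. Their poses are not given: they have to be found in the camera images.
- bottle_mid (a point): centre of the uncapped clear glass bottle (about 0.13 kg): 150 mm tall; body 44 mm across up to 85 mm from its base, a shoulder to 112 mm, then a neck 25 mm across with a 19 mm mouth bore. The point is on its axis, 75 mm from base and mouth; z runs from base to mouth. It starts lying level in one of the rack's two lanes, mouth to the robot's right
- bottle_mouth (a point): centre of that bottle's mouth, on the rim plane; z points out of the mouth
- rack: low steel drying rack, fixed; floor plate 190 x 210 x 6 mm with a rim 17 mm high; origin under its centre, x along the lanes (mouth end +x). Two lanes 55 mm either side of the middle; a lying bottle's axis is 55 mm above the table, on thin V saddles 15 mm from its base and 118 mm from it (under the neck); between them the body is free at both sides
- stand: air blow-out stand, fixed; aluminium base plate 250 x 300 x 8 mm with the lance at its left end and valve, lever, catch and filter to the right of it, 150 mm away and under 155 mm high; origin on the table, 40 mm to the -x side of the plate's centre. x points away from the operator's side, y to the left (lance end), z up
- lance_seat (a point): centre of the top face of the white collar, 44 mm across, 35 mm above the table, where the mouth of the inverted bottle comes to rest. The steel lance, 8 mm thick with a round tip, stands up 85 mm from this point. Axes as the stand's
- lever_pivot (a point): axis of the valve lever, on the valve stem at the height of the lever, 90 mm above the table; axes as the stand's, fixed. The lever turns about the vertical through this point
- lever_grip (a point): middle of the lever's black grip sleeve, 105 mm from the pivot; the sleeve is 18 mm wide, 14 mm high, 88 mm long (58 to 146 mm from the pivot). It moves with the lever; its y axis points to the pivot. Closed, the lever points along the stand's -y; it opens clockwise seen from above, the sleeve coming round to the stand's -x side
- lever (a joint): angle of the valve lever in rad: 0 closed, 1.4 fully open at its stop. A spring pulls it shut, about 3 N at the sleeve when closed and 8 N when fully open, and shuts it if let go. With the catch on, a lip blocks it at about 0.1 rad
- catch_tab (a point): point on the catch's upright steel thumb tab (22 mm wide along y, 4 mm thick along x; its rolled top edge, 10 mm thick, ends 23 mm above this point, its foot is 28 mm below). The catch is a small hinged plate over the lever's bare steel bar, 46 mm from the pivot, with a lip down in front of the bar below the tab; this point is 25 mm to the -x side of the hinge, 40 mm above it
- catch_hinge (a point): hinge axis of the safety catch, 87 mm above the table, on the +x side of the lever; axes as the stand's, fixed; the hinge runs along y
- catch (a joint): angle of the safety catch in rad: 0 on (flat over the lever), 1.9 flipped right back. Its tab goes up and over towards the stand's +x, away from the lever, with well under 1 N on the tab; its weight keeps it on, and past about 0.9 rad makes it fall right back and stay there
- capped_mid (a point): centre of the bystander bottle in the rack's other lane, of the same size but closed with a black screw cap 29 mm across; mouth the same way
- sample1: bystander: standing capped sample bottle with a paper band, 44 mm across, 151 mm tall, origin under its foot
- sample2: bystander: another standing capped sample bottle, as the first
- snifter: bystander: stemmed tasting glass, 72 mm across, 114 mm tall, origin under its foot
Mind the look-alikes: they are no part of the job. What is shaped like the part that bears bottle_mid but blue or green is not meant.

How it is judged:
By the outcome, as a careful person would: the job done as asked, in the order asked, and still so for the second after the job is handed in, while the arm keeps its last pose, push and grip.
It also fails if it takes over 72 s, if anything falls off the work surface, if the arm or the gripper's body presses on something with over 40 N, if the wrist force passes 120 N, or if a joint passes its speed limit or range.

### The arm

A 7-joint arm with a two-finger parallel gripper is mounted at the origin on the work surface. World frame = base frame: x ahead of the robot, y to its left, z up, the work surface at z = 0. Lengths are in m, angles in rad, forces in N, time in s.
With the tool pointing down it reaches from about 0.425 to 0.925 m from the base axis. Payload 6.8 kg.
Tool frame: the origin (TCP) lies at the very end of the fingers, on their centre line; the grasp point (between the pads) lies 19 mm behind it; z points along the fingers, y is the line along which they close (so a half turn about z gives the same grasp; the last joint's range is limited). The gripper opens to 85 mm and grips with 20 to 120 N. Pads are 22 mm wide; open, the fingers measure 114 mm over their backs; the gripper's body (76 mm by 85 mm) begins 54 mm behind the grasp point. The pads swing forward as they close: fully open they stand 13 mm farther back than shut.
Start: joints at [1.023, 0.477, 0.022, 1.555, -0.011, 1.109, -0.083], TCP at [0.287, -0.611, 0.201] pointing down, gripper open.
Joint ranges: [-2.96, 2.96], [-0.34, 2.1], [-1.41, 1.46], [0.24, 2.44], [-1.37, 4.51], [0.17, 1.92], [-2.96, 2.96]. Speed limits (rad/s): [2.39, 2.39, 3.14, 3.14, 3.14, 3.14, 3.14].

### API

Orientations are given as a unit quaternion [w, x, y, z].
In Python, from station import get_obs, read_camera, hand_in gives the robot as it stands.
- The arm moves only by the tool arm_command, never from a script. Its argument "commands" is one flat list of numbers, 7 for each row, row after row: the shift along the tool's x, y, z in m, then the turn, a rotation vector about the tool's x, y, z in degrees, then the opening, from 0 (shut) to 1 (fully open). In form: [tx, ty, tz, rx, ry, rz, fingers, tx, ty, tz, rx, ry, rz, fingers, ...]. A call has 1 to 8 rows; each row is the pose to reach, as a shift and turn from the pose commanded when the call began, along the tool's axes at that moment; what a row does not reach only later rows make up. A row lasts 1/10 s, in which the tool goes at most 50 mm and 8.59 degrees, less where a joint would pass 70% of its speed; a pose out of reach is approached as far as the arm can. A call with a gripper value outside its range is refused whole. The fingers move at their own pace and stop on an object; "force" is the grip in N (left out, the last holds). Time passes only in rows, so rows that repeat a pose let the fingers close. It gives the time, the measured TCP pose, the force, the opening and the grip force at its end, in the units of the state.
- get_obs(): the state, without advancing time (a new reading comes with each control period).
- read_camera(name): name is "scene" or "side" or "wrist"; returns a dict with "img" (420x560x3 uint8, red, green, blue), "camera_matrix" (3x3 intrinsics, pixels), "pose" (4x4, takes a point from camera to world coordinates). Camera axes: x right, y down, z forward; pixel columns grow to the right and rows downward; lengths in m; the calibration is good to about 2 mm. A picture is of the moment at which its call begins. There is no depth.
- hand_in(): hands the job in; it is judged then, once.
The state is a dict: "t": time; "q": joint angles; "joint_vel": joint speeds; "joint_torque": joint torques, N m; "eef_pos": TCP position; "tool_rot": TCP orientation; "contact_force": force on the tool from outside, world axes, zero at the start; "torque": the same for the moment, N m; "gripper_width": opening from 0.0 (shut) to 1.0 (fully open); "grasp_force": force on a finger pad.
Only numpy, scipy, OpenCV 4.12 (cv2) and the standard library are available. Lean on these libraries where they do the work, as an engineer would, in place of code of your own. Each camera call takes 0.05 s, during which the arm holds its last target. There are 200 camera calls.

## Working session

There is one attempt and no reset: what is moved stays moved. The work goes in short steps, Python scripts to look and compute and a tool call to move; the robot and the scene stay as the last step left them, time stands still between calls to the robot, and variables do not carry over. Pictures are saved under pics/ and viewed, at most 10 in all, crops included, and the job is handed in when it is done.

Besides the shell and the picture viewer there is one more tool, called in YAML: its name, and indented under it one key for each argument. arm_command: Moves the arm, as the interface text tells. Its arguments: {"type":"object","properties":{"commands":{"type":"array","items":{"type":"number"}},"force":{"type":"number"}},"required":["commands"]}

```bash
mkdir -p pics
python3 - <<'E'
from station import get_obs, read_camera
import cv2,numpy as np
print(get_obs())
ims=[]
for n in ["scene","side","wrist"]:
    c=read_camera(n); np.savez(f"pics/{n}0.npz",**c); cv2.imwrite(f"pics/{n}0.png",c["img"][:,:,::-1]); print(n,c["camera_matrix"].tolist(),c["pose"].round(3).tolist())
E
```

```text
{'t': 0.0, 'q': array([ 1.02287827,  0.4778039 ,  0.02231756,  1.55645679, -0.01146753,
        1.10928224, -0.08311168]), 'joint_vel': array([ 6.92740782e-05,  5.15703176e-04, -2.01642400e-03, -5.14897740e-04,
       -6.94471574e-04, -9.92113602e-04,  2.97729926e-04]), 'joint_torque': array([ 2.36705628e-04, -5.96457732e+01,  1.60816815e+00, -2.81197572e+01,
        1.25607866e-02,  9.40316124e-03,  5.27952909e-05]), 'eef_pos': array([ 0.28710923, -0.6101818 ,  0.19962054]), 'tool_rot': array([-8.69145295e-04,  9.75912088e-01,  2.18162246e-01, -2.73432623e-04]), 'contact_force': array([ 0.45547351,  1.24513341, -0.16625623]), 'torque': array([-0.04591136,  0.05059161, -0.0055419 ]), 'grasp_force': 0.0, 'gripper_width': 0.9993621231246465}
scene [[395.9976584223496, 0.0, 274.453353432927], [0.0, 395.9976584223496, 211.0413162305088], [0.0, 0.0, 1.0]] [[-0.798, 0.463, -0.386, 0.845], [0.603, 0.601, -0.525, 0.513], [-0.012, -0.652, -0.759, 0.868], [0.0, 0.0, 0.0, 1.0]]
side [[485.1132335292043, 0.0, 275.26838649816756], [0.0, 485.1132335292043, 208.6963799744969], [0.0, 0.0, 1.0]] [[-0.866, -0.311, 0.391, -0.083], [-0.5, 0.522, -0.691, 0.973], [0.011, -0.794, -0.607, 0.941], [0.0, 0.0, 0.0, 1.0]]
wrist [[351.5703531382308, 0.0, 282.2690181076884], [0.0, 351.5703531382308, 209.45710985182467], [0.0, 0.0, 1.0]] [[0.426, -0.862, -0.275, 0.358], [-0.905, -0.406, -0.128, -0.578], [-0.002, 0.303, -0.953, 0.374], [0.0, 0.0, 0.0, 1.0]]
```

View pics/scene0.png

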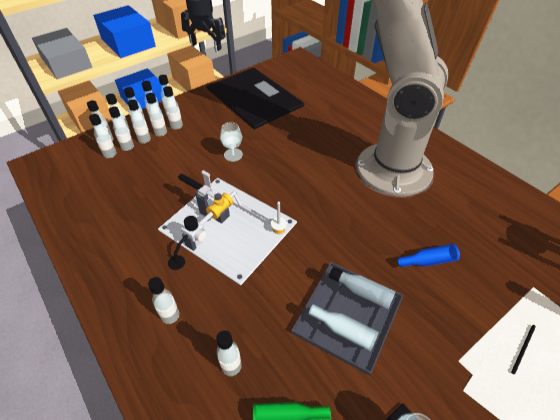

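View pics/side0.png

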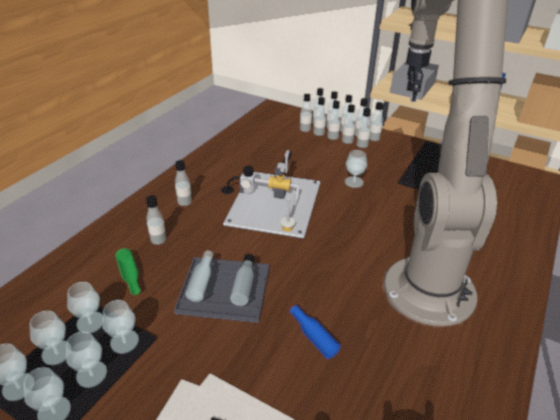

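The scene view shows these candidates:
- Uncapped clear bottle in the rack, far lane, about (343,327).
- Capped bottle in the near lane, (362,287).
- Blue bottle, (430,256).
- Green bottle, (292,412).

The stand is at about (228,225), with the lance at (279,215). By the description, I choose the bottle at (343,327). Next is one close crop to check it.

Run:
```python
import cv2,numpy as np
s=cv2.imread("pics/scene0.png");d=cv2.imread("pics/side0.png")
def cr(im,x,y,w,h,W,H):
    o=cv2.resize(im[y:y+h,x:x+w],(W,H),interpolation=cv2.INTER_CUBIC); f=W/w
    for k in range((x//10+1)*10,x+w,10):
        X=int((k-x)*f); cv2.line(o,(X,0),(X,4 if k%50 else 12),(0,0,255),1)
        if k%20==0: cv2.putText(o,str(k),(X-10,22),0,.33,(0,255,255),1)
    for k in range((y//10+1)*10,y+h,10):
        Y=int((k-y)*f); cv2.line(o,(0,Y),(4,Y),(0,0,255),1)
        if k%20==0: cv2.putText(o,str(k),(6,Y+4),0,.33,(0,255,255),1)
    return o
a=np.vstack([np.hstack([cr(s,155,165,150,120,400,320),cr(d,220,140,105,100,336,320)]),np.hstack([cr(s,285,255,125,87,400,278),cr(d,172,240,105,87,336,278)])])
print(a.shape);cv2.imwrite("pics/c1.png",a)
```

```text
(598, 736, 3)
```

View pics/c1.png

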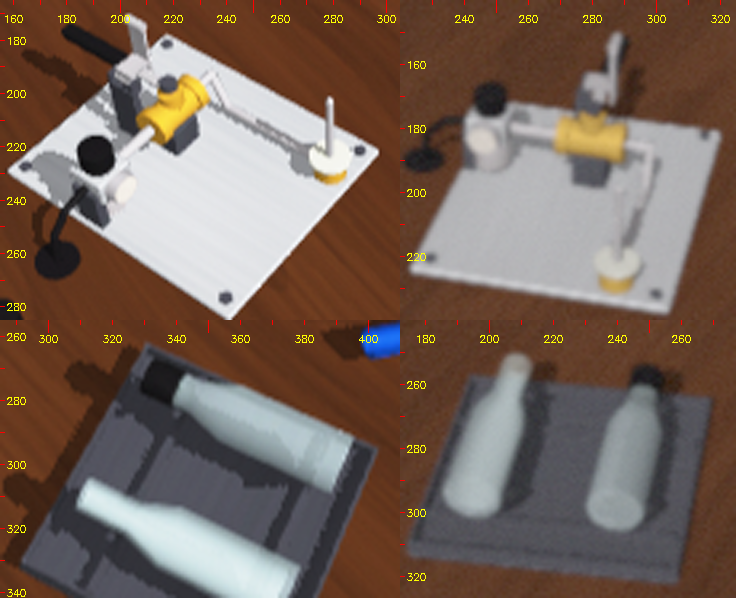

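The crops confirm the choice. The uncapped bottle is in the rack's far lane, with its mouth at scene (312,310) and side (209,253). The capped one is next to it. The catch tab is at scene (207,175) and the black lever sleeve runs from (178,175) to (202,188).

```bash
cat > h.py <<'E'
import numpy as np
from scipy.spatial.transform import Rotation as R
def ray(c,p):
    d=np.linalg.solve(c["camera_matrix"],[p[0],p[1],1.]); T=c["pose"]; return T[:3,3],T[:3,:3]@d
def onz(c,p,z):
    o,d=ray(c,p); return (o+d*(z-o[2])/d[2])
def tri(*cp):
    A=np.zeros((3,3));b=np.zeros(3)
    for c,p in cp:
        o,d=ray(c,p);d=d/np.linalg.norm(d);M=np.eye(3)-np.outer(d,d);A+=M;b+=M@o
    return np.linalg.solve(A,b)
def proj(c,P):
    q=np.linalg.inv(c["pose"])@np.append(P,1.);u=c["camera_matrix"]@q[:3];return u[:2]/u[2]
E
python3 - <<'E'
from h import *
S=dict(np.load("pics/scene0.npz"));D=dict(np.load("pics/side0.npz"))
for n,p,z in [("pl top",(218,178),.008),("left",(158,227),.008),("bot",(240.5,285),.008),("right",(297,222),.008),("collar",(278.7,224.2),.035),("tip",(278.7,201.7),.12),("lev end",(178,175),.09),("lev in",(202,188),.09),("tabtop",(206.4,171.4),.15),("rk1",(331,263),.017),("rk2",(403,295.6),.017),("rk3",(292,331.5),.017),("mouth",(312.5,309.7),.055)]: print(n,onz(S,p,z).round(4))
for n,p,z in [("collar",(287.8,222.2),.035),("mouth",(208.6,253.4),.055),("base",(194.5,296),.055),("rk",(172+72/3.2,240+57/3.2),.017),("rk",(172+310/3.2,240+78/3.2),.017),("rk",(172+278/3.2,240+260/3.2),.017)]: print("side",n,onz(D,p,z).round(4))
E
```

```text
pl top [ 0.465  -0.2962  0.008 ]
left [ 0.6994 -0.2332  0.008 ]
bot [0.6194 0.0587 0.008 ]
right [ 0.3824 -0.0116  0.008 ]
collar [ 0.4408 -0.0192  0.035 ]
tip [ 0.4375 -0.023   0.12  ]
lev end [ 0.5843 -0.2985  0.09  ]
lev in [ 0.5564 -0.2126  0.09  ]
tabtop [ 0.5389 -0.2022  0.15  ]
rk1 [0.4036 0.1506 0.017 ]
rk2 [0.33   0.3231 0.017 ]
rk3 [0.5961 0.2324 0.017 ]
mouth [0.5392 0.2331 0.055 ]
side collar [ 0.4358 -0.0203  0.035 ]
side mouth [0.5427 0.2264 0.055 ]
side base [0.4818 0.367  0.055 ]
side rk [0.5923 0.2287 0.017 ]
side rk [0.4024 0.1464 0.017 ]
side rk [0.3235 0.3272 0.017 ]
```

```bash
cat >> h.py <<'E'
from station import get_obs
def frame(z,x):
    z=np.array(z,float);z/=np.linalg.norm(z);x=np.array(x,float);x-=z*(x@z);x/=np.linalg.norm(x)
    return np.c_[x,np.cross(z,x),z]
def down(az,tilt=0): # tool down, x_tool azimuth deg
    a=np.radians(az);return frame([0,0,-1],[np.cos(a),np.sin(a),0])
def rackrot(al,ud=-67):
    a,b=np.radians(al),np.radians(ud);u=np.array([np.cos(b),np.sin(b),0]);Z=np.array([0,0,1.])
    return frame(u*np.sin(a)-Z*np.cos(a),-u*np.cos(a)-Z*np.sin(a))
def invrot(al,haz):
    a,b=np.radians(al),np.radians(haz);h=np.array([np.cos(b),np.sin(b),0]);Z=np.array([0,0,1.])
    return frame(h*np.cos(a)-Z*np.sin(a),Z*np.cos(a)+h*np.sin(a))
def cur():
    o=get_obs();q=o["tool_rot"];return o,np.array(o["eef_pos"]),R.from_quat(np.r_[q[1:],q[0]]).as_matrix()
def plan(steps):
    "steps: (name, grasp or tcp point, rot, back) chained from current pose"
    o,p,M=cur();print("t",round(o["t"],2),"p",p.round(4),"q",o["q"].round(2),"F",o["contact_force"].round(1),"w",round(o["gripper_width"],3),"g",round(o["grasp_force"],1))
    for n,P,T,b in steps:
        P=np.array(P)+b*T[:,2];r=R.from_matrix(M.T@T).as_rotvec(degrees=True)
        print(n,(M.T@(P-p)).round(4),r.round(2),"rows",max(np.linalg.norm(P-p)/.05,np.linalg.norm(r)/8.59).round(1));p,M=P,T
E
python3 - <<'E'
from h import *
plan([("up",(0.52,-.25,.33),down(60),0),("over lance inv",(.4385,-.02,.25),invrot(30,75),.019),("low",(.4385,-.02,.165),invrot(30,75),.019)])
E
```

```text
t 0.15 p [ 0.2871 -0.6103  0.1998] q [ 1.02  0.48  0.02  1.56 -0.01  1.11 -0.08] F [-0.2 -0.3 -1.1] w 0.999 g 0.0
up [ 0.3641 -0.2271 -0.1299] [-8.00e-02 -2.00e-02 -3.48e+01] rows 9.0
over lance inv [ 0.1743 -0.1898  0.0895] [  7.85  59.64 -13.6 ] rows 7.2
low [-0.0736 -0.      0.0425] [0. 0. 0.] rows 1.7
```

arm_command:
  commands: [0.05,-0.03,-0.04,0,0,-6,1,0.32,-0.2,-0.13,0,0,-30,1,0.32,-0.2,-0.13,0,0,-30,1,0.32,-0.2,-0.13,0,0,-30,1,0.32,-0.2,-0.13,0,0,-30,1,0.32,-0.2,-0.13,0,0,-30,1,0.32,-0.2,-0.13,0,0,-30,1,0.32,-0.2,-0.13,0,0,-30,1]

```text
t: 0.95
eef_pos: [0.4917, -0.2927, 0.3308]
tool_rot: [0.0, 0.886, 0.463, -0.0]
contact_force: [0.5, -0.3, 0.4]
gripper_width: 0.998
grasp_force: 0.0
```

Run:
```python
from h import *
plan([("over lance inv",(.4385,-.02,.25),invrot(30,75),.019),("low",(.4385,-.02,.165),invrot(30,75),.019)])
```

```text
t 0.95 p [ 0.4917 -0.2927  0.3308] q [ 0.63  0.23 -0.24  1.62  0.06  1.3  -0.23] F [ 0.5 -0.3  0.4] w 0.998 g 0.0
over lance inv [ 0.209  -0.2049  0.0902] [ 10.36  59.39 -17.96] rows 7.3
low [-0.0736 -0.      0.0425] [0. 0. 0.] rows 1.7
```

arm_command:
  commands: [0.209,-0.205,0.09,10.4,59.4,-18,1,0.209,-0.205,0.09,10.4,59.4,-18,1,0.209,-0.205,0.09,10.4,59.4,-18,1,0.209,-0.205,0.09,10.4,59.4,-18,1,0.209,-0.205,0.09,10.4,59.4,-18,1,0.209,-0.205,0.09,10.4,59.4,-18,1,0.209,-0.205,0.09,10.4,59.4,-18,1,0.209,-0.205,0.09,10.4,59.4,-18,1]

```text
t: 1.75
eef_pos: [0.4404, -0.0054, 0.2385]
tool_rot: [-0.308, 0.686, 0.526, 0.398]
contact_force: [0.1, -0.4, 0.3]
gripper_width: 0.999
grasp_force: 0.0
```

Run:
```python
from h import *
plan([("over lance inv",(.4385,-.02,.25),invrot(30,75),.019),("low",(.4385,-.02,.165),invrot(30,75),.019)])
```

```text
t 1.75 p [ 0.4404 -0.0054  0.2385] q [ 0.93  0.39 -0.43  2.13 -0.92  1.22  0.84] F [ 0.1 -0.4  0.3] w 0.999 g 0.0
over lance inv [0.0026 0.0019 0.0006] [-0.15 -0.37 -0.17] rows 0.1
low [-0.0736 -0.      0.0425] [0. 0. 0.] rows 1.7
```

arm_command:
  commands: [-0.036,0,0.021,0,0,0,1,-0.072,0,0.042,0,0,0,1,-0.072,0,0.042,0,0,0,1]

```text
t: 2.05
eef_pos: [0.4402, -0.0047, 0.1536]
tool_rot: [-0.308, 0.687, 0.525, 0.396]
contact_force: [0.2, 0.3, 0.2]
gripper_width: 1.001
grasp_force: 0.0
```

Run:
```python
from h import *
import cv2
from station import read_camera
for n in ["wrist","scene"]:
    c=read_camera(n); np.savez(f"pics/{n}1.npz",**c); cv2.imwrite(f"pics/{n}1.png",c["img"][:,:,::-1])
plan([("low",(.4385,-.02,.14),invrot(30,75),.019),("via",(.50,.2,.30),rackrot(0),.019),("pre",(.511,.303,.15),rackrot(30),.019)])
```

```text
t 2.15 p [ 0.4422 -0.0052  0.1577] q [ 0.91  0.54 -0.42  2.16 -0.93  1.08  0.97] F [0.2 0.  0.5] w 0.998 g 0.0
low [-0.023   0.0003  0.0145] [-0.1  -0.14 -0.05] rows 0.5
via [0.2363 0.0025 0.1083] [ 19.87 -57.7  -34.41] rows 8.2
pre [0.081  0.0504 0.1475] [  0. -30.   0.] rows 3.5
```

View pics/wrist1.png

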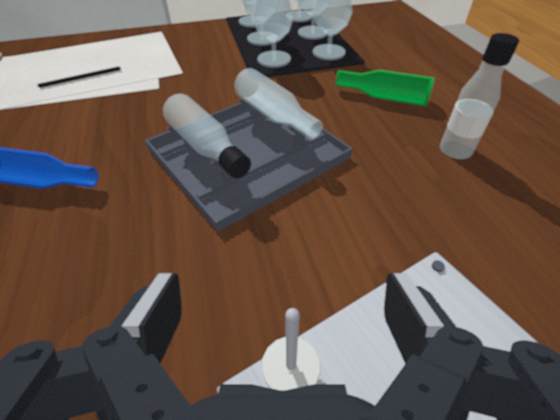

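The wrist view shows the lance tip at (292,312) and the collar centre at (291,362), roughly centred between the fingers. The uncapped bottle's mouth is at (315,124), and the capped bottle is on the left.

Run:
```python
from h import *
S=dict(np.load("pics/scene0.npz"));W=dict(np.load("pics/wrist1.npz"));D=dict(np.load("pics/side0.npz"))
print("tip W",onz(W,(292,312),.12).round(4),"collar W",onz(W,(291,362),.035).round(4))
print("tip tri",tri((S,(278.7,201.7)),(W,(292,312))).round(4),"collar tri",tri((S,(278.7,224.2)),(W,(291,362)),(D,(287.8,222.2))).round(4))
```

```text
tip W [ 0.4406 -0.0251  0.12  ] collar W [ 0.4414 -0.0235  0.035 ]
tip tri [ 0.4391 -0.024   0.1198] collar tri [ 0.4394 -0.0226  0.0317]
```

arm_command:
  commands: [0.05,0,-0.01,0,0,0,1,0.1,0,0.02,5,-14,-9,1,0.236,0.0025,0.108,19.9,-57.7,-34.4,1,0.236,0.0025,0.108,19.9,-57.7,-34.4,1,0.236,0.0025,0.108,19.9,-57.7,-34.4,1,0.236,0.0025,0.108,19.9,-57.7,-34.4,1,0.236,0.0025,0.108,19.9,-57.7,-34.4,1,0.236,0.0025,0.108,19.9,-57.7,-34.4,1]

```text
t: 2.95
eef_pos: [0.4996, 0.1993, 0.3124]
tool_rot: [-0.041, 0.583, 0.809, 0.06]
contact_force: [-1.1, 0.1, -0.6]
gripper_width: 0.999
grasp_force: 0.0
```

Run:
```python
from h import *
plan([("pre",(.511,.303,.17),rackrot(30),.019)])
```

```text
t 2.95 p [0.4996 0.1993 0.3124] q [ 0.15  0.18 -0.63  1.75 -0.02  1.18 -0.14] F [-1.1  0.1 -0.6] w 0.999 g 0.0
pre [0.0628 0.0361 0.171 ] [  1.89 -37.69  -5.34] rows 4.4
```

arm_command:
  commands: [0.063,0.036,0.171,1.9,-37.7,-5.3,1,0.063,0.036,0.171,1.9,-37.7,-5.3,1,0.063,0.036,0.171,1.9,-37.7,-5.3,1,0.063,0.036,0.171,1.9,-37.7,-5.3,1,0.063,0.036,0.171,1.9,-37.7,-5.3,1,0.063,0.036,0.171,1.9,-37.7,-5.3,1]

```text
t: 3.55
eef_pos: [0.5103, 0.2982, 0.1493]
tool_rot: [0.211, 0.532, 0.808, -0.143]
contact_force: [-1.0, -1.5, 0.0]
gripper_width: 1.003
grasp_force: 0.0
```

Run:
```python
from h import *
import cv2
from station import read_camera
c=read_camera("wrist"); np.savez("pics/wrist2.npz",**c); cv2.imwrite("pics/wrist2.png",c["img"][:,:,::-1])
u=np.array([.391,-.92,0])
for P in [(.5115,.298,.055)]:
    for s in (-.075,.01,.037,.075): print(s,proj(c,np.array(P)+u*s).round(0))
plan([("g",np.array((.5115,.298,.055))-u*.027,rackrot(30),.019)])
```

```text
-0.075 [285.  34.]
0.01 [284. 154.]
0.037 [284. 181.]
0.075 [284. 213.]
t 3.6 p [0.5124 0.2961 0.1508] q [-0.52  0.57 -0.53  1.7   0.71  1.35 -0.93] F [ 1.  -1.3 -0.1] w 1.0 g 0.0
g [0.0722 0.0002 0.0882] [-0.21 -0.57  0.02] rows 2.3
```

View pics/wrist2.png

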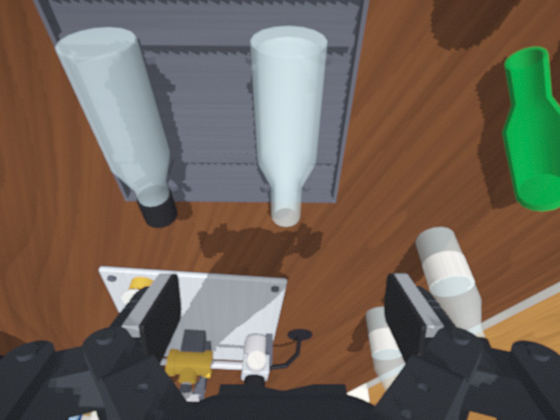

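The wrist view has the uncapped bottle at top centre, with its mouth at (286,216) and base at (289,40). It sits between the finger lines, and the capped bottle is at left.

Run:
```python
from h import *
W=dict(np.load("pics/wrist2.npz"))
m=onz(W,(286,216),.055);b=onz(W,(289,40),.055);d=m-b
print(m,b,np.linalg.norm(d),np.degrees(np.arctan2(d[1],d[0])))
u=d/np.linalg.norm(d);az=np.degrees(np.arctan2(d[1],d[0]))
g=m-u*.100
print(g); plan([("g",g,rackrot(30,az),.019)])
```

```text
[0.54443726 0.22573359 0.055     ] [0.48559455 0.36462429 0.055     ] 0.15084127594568794 -67.03947357775687
[0.50542758 0.31781097 0.055     ]
t 3.6 p [0.5124 0.2961 0.1508] q [-0.52  0.57 -0.53  1.7   0.71  1.35 -0.93] F [ 1.  -1.3 -0.1] w 1.0 g 0.0
g [0.0667 0.0024 0.0913] [-0.19 -0.57  0.05] rows 2.3
```

arm_command:
  commands: [0.03,0.0024,0.02,0,-0.5,0,1,0.06,0.0024,0.05,0,-0.5,0,1,0.067,0.0024,0.0915,0,-0.5,0,1,0.067,0.0024,0.0915,0,-0.5,0,1,0.067,0.0024,0.0915,0,-0.5,0,0.4,0.067,0.0024,0.0915,0,-0.5,0,0.3,0.067,0.0024,0.0915,0,-0.5,0,0.3,0.067,0.0024,0.0915,0,-0.5,0,0.3]
  force: 30

```text
t: 4.4
eef_pos: [0.5089, 0.3079, 0.0391]
tool_rot: [0.214, 0.534, 0.805, -0.145]
contact_force: [-6.0, 0.1, 10.7]
gripper_width: 0.428
grasp_force: 29.0
```

arm_command:
  commands: [0,0,0,0,0,0,0.3,0,0,0,0,0,0,0.3,0,0,0,0,0,0,0.3,0,0,0,0,0,0,0.3]
  force: 30

```text
t: 4.8
eef_pos: [0.5089, 0.3079, 0.0391]
tool_rot: [0.214, 0.534, 0.805, -0.145]
contact_force: [-4.6, -1.0, 11.2]
gripper_width: 0.43
grasp_force: 29.1
```

Run:
```python
from h import *
T=rackrot(30)
plan([("up",(.505,.318,.20),T,.019),("mid",(.50,.15,.31),invrot(30,113),.019),("over",(.4397,-.0235,.26),invrot(30,75),.019)])
```

```text
t 4.8 p [0.5089 0.3079 0.0391] q [-0.57  0.73 -0.49  1.74  0.8   1.23 -1.07] F [-4.6 -1.  11.2] w 0.43 g 29.1
up [-0.0712 -0.0003 -0.1257] [-0.34  0.02 -0.04] rows 2.9
mid [-0.1682 -0.0702 -0.0379] [-0. 90. -0.] rows 10.5
over [-0.1131 -0.1132 -0.0959] [-32.91  -0.    19.  ] rows 4.4
```

arm_command:
  commands: [-0.024,0,-0.042,0,0,0,0.3,-0.048,0,-0.084,0,0,0,0.3,-0.072,0,-0.126,0,0,0,0.3,-0.072,0,-0.126,0,0,0,0.3]
  force: 30

```text
t: 5.2
eef_pos: [0.5122, 0.3119, 0.1895]
tool_rot: [0.215, 0.535, 0.805, -0.139]
contact_force: [0.7, 0.9, -0.7]
gripper_width: 0.427
grasp_force: 28.7
```

Run:
```python
from h import *
import cv2
from station import read_camera
ims=[]
for n in ["scene","side","wrist"]:
    c=read_camera(n); np.savez(f"pics/{n}3.npz",**c); ims.append(c["img"][:,:,::-1])
S=dict(np.load("pics/scene3.npz"));D=dict(np.load("pics/side3.npz"))
o,p,M=cur(); g=p-.019*M[:,2]
crops=[]
for c,im in ((S,ims[0]),(D,ims[1])):
    x,y=proj(c,g).astype(int)-[60,60]; x=max(0,min(x,440)); y=max(0,min(y,300)); print(x,y); crops.append(cv2.resize(im[y:y+120,x:x+120],(360,360),interpolation=2))
cv2.imwrite("pics/c3.png",np.hstack(crops+[cv2.resize(ims[2],(80*6//6,60))[0:0]] if 0 else crops))
cv2.imwrite("pics/wrist3.png",ims[2])
plan([])
```

```text
299 237
133 176
t 5.35 p [0.5097 0.308  0.1817] q [-0.53  0.55 -0.54  1.66  0.69  1.42 -0.91] F [ 0.4 -0.1 -1.7] w 0.424 g 28.6
```

View pics/c3.png

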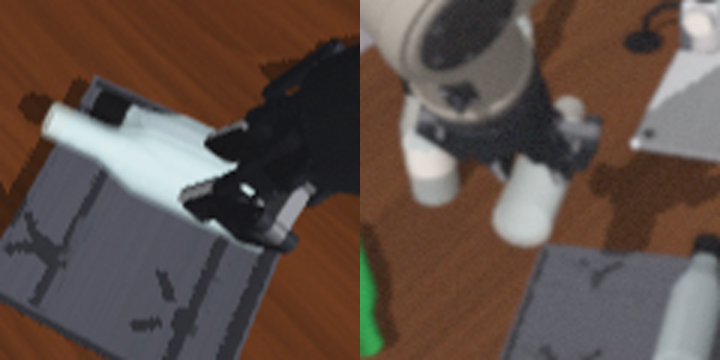

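The bottle is held and clear of the rack. Its mouth is at scene (316,277) and side (203,210), its base at side (186,251), and the capped bottle is still in place.

Run:
```python
from h import *
S=dict(np.load("pics/scene3.npz"));D=dict(np.load("pics/side3.npz"))
o,p,M=cur()
m=tri((S,(316.3,277)),(D,(203,210.3)));print("mouth",m)
oo,d=ray(D,(186.3,251))
# point on side ray at 150mm from mouth
k=[np.linalg.norm(oo+d*s-m) for s in np.linspace(.3,1.6,1301)];s=np.linspace(.3,1.6,1301)
i=[j for j in range(1,1301) if (k[j]-.15)*(k[j-1]-.15)<0];print([(oo+d*s[j]).round(4) for j in i])
print("mouth in tool",M.T@(m-p)); u=np.array([.391,-.92,0])
print("expected",M.T@((p-.019*M[:,2]+.1*u)-p), "axis",M.T@u)
```

```text
mouth [0.54305068 0.23407734 0.20337968]
[array([0.484 , 0.3719, 0.2051]), array([0.5934, 0.256 , 0.0633])]
mouth in tool [-0.08107419  0.00194949  0.02169917]
expected [-0.08659317  0.00035924  0.030943  ] axis [-0.86593172  0.0035924   0.49943002]
```

```bash
cat >> h.py <<'E'
MT=np.array([-.083,.001,.024])
def bm(n,mouth,T,mt=MT): return (n,np.array(mouth)-T@mt,T,0)
E
python3 - <<'E'
from h import *
plan([bm("mid",(.50,.13,.21),invrot(30,100)),bm("over",(.4397,-.0235,.16),invrot(30,75))])
E
```

```text
t 5.35 p [0.5097 0.308  0.1817] q [-0.53  0.55 -0.54  1.66  0.69  1.42 -0.91] F [ 0.4 -0.1 -1.7] w 0.424 g 28.6
mid [-0.177  -0.0749 -0.027 ] [-4.01 89.6  13.66] rows 10.6
over [-0.1144 -0.0772 -0.0982] [-21.65   0.    12.5 ] rows 3.4
```

arm_command:
  commands: [-0.177,-0.075,-0.027,-4,89.6,13.7,0.3,-0.177,-0.075,-0.027,-4,89.6,13.7,0.3,-0.177,-0.075,-0.027,-4,89.6,13.7,0.3,-0.177,-0.075,-0.027,-4,89.6,13.7,0.3,-0.177,-0.075,-0.027,-4,89.6,13.7,0.3,-0.177,-0.075,-0.027,-4,89.6,13.7,0.3,-0.177,-0.075,-0.027,-4,89.6,13.7,0.3,-0.177,-0.075,-0.027,-4,89.6,13.7,0.3]
  force: 30

```text
t: 6.15
eef_pos: [0.4957, 0.1493, 0.2934]
tool_rot: [-0.231, 0.588, 0.749, 0.202]
contact_force: [-0.1, 0.0, -2.9]
gripper_width: 0.426
grasp_force: 28.9
```

Run:
```python
from h import *
plan([bm("over",(.4397,-.0235,.16),invrot(30,75))])
```

```text
t 6.15 p [0.4957 0.1493 0.2934] q [ 0.48  0.28 -0.59  1.82 -0.51  1.19  0.36] F [-0.1  0.  -2.9] w 0.426 g 28.9
over [-0.1384 -0.0864 -0.0417] [-19.86  23.37  20.31] rows 4.3
```

arm_command:
  commands: [-0.138,-0.086,-0.042,-19.9,23.4,20.3,0.3,-0.138,-0.086,-0.042,-19.9,23.4,20.3,0.3,-0.138,-0.086,-0.042,-19.9,23.4,20.3,0.3,-0.138,-0.086,-0.042,-19.9,23.4,20.3,0.3,-0.138,-0.086,-0.042,-19.9,23.4,20.3,0.3,-0.138,-0.086,-0.042,-19.9,23.4,20.3,0.3,-0.138,-0.086,-0.042,-19.9,23.4,20.3,0.3]
  force: 30

```text
t: 6.85
eef_pos: [0.4446, -0.0017, 0.245]
tool_rot: [-0.303, 0.686, 0.53, 0.395]
contact_force: [-0.4, 0.2, -1.3]
gripper_width: 0.422
grasp_force: 29.2
```

Run:
```python
from h import *
import cv2
from station import read_camera
ims=[]
out=[]
for n,P in (("scene",0),("side",0)):
    c=read_camera(n); np.savez(f"pics/{n}4.npz",**c); im=c["img"][:,:,::-1]
    x,y=proj(c,(.4397,-.0235,.17)).astype(int)-[50,60]; print(n,x,y,proj(c,(.4397,-.0235,.16)),proj(c,(.4397,-.0235,.12)),proj(c,(.4397,-.0235,.31)))
    out.append(cv2.resize(im[y:y+110,x:x+100],(400,440),interpolation=2))
cv2.imwrite("pics/c4.png",np.hstack(out))
plan([bm("over",(.4397,-.0235,.16),invrot(30,75))])
```

```text
scene 227 128 [277.81168834 191.12641396] [277.89412072 201.99306726] [277.45083786 143.55727783]
side 238 123 [288.29697499 186.66299792] [287.92029677 198.12518069] [289.83719343 139.7947043 ]
t 6.95 p [ 0.4453 -0.0012  0.2458] q [ 0.94  0.37 -0.46  2.12 -0.92  1.21  0.81] F [ 1.   0.4 -1.3] w 0.424 g 29.2
over [-0.0028 -0.0007 -0.001 ] [-0.17  0.27  0.4 ] rows 0.1
```

View pics/c4.png

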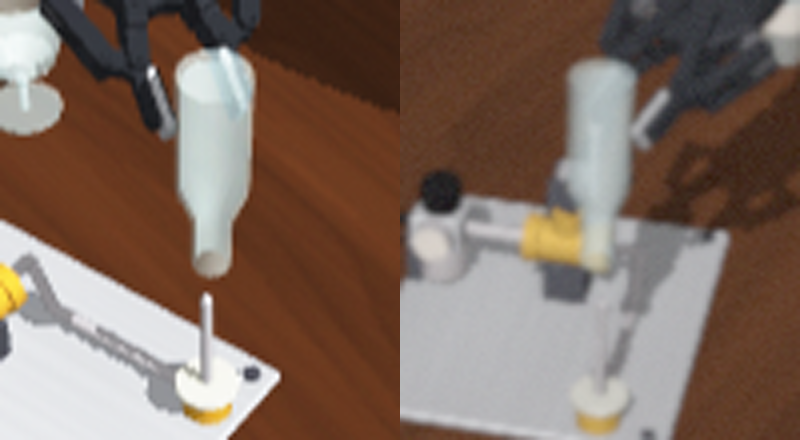

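The bottle is upright, mouth down, over the lance. The mouth is at scene (280,194) and side (287,188.5). The lance tip is at scene (278.7,201.7) and side (288.2,198), so a small shift is needed.

Run:
```python
from h import *
S=dict(np.load("pics/scene4.npz"));D=dict(np.load("pics/side4.npz"))
m=tri((S,(280,194)),(D,(287.2,188.5)));b=tri((S,(281,143.5)),(D,(288.6,140.5)));l=tri((S,(278.75,202)),(D,(288.2,198)))
print("mouth",m,"base",b,"len",np.linalg.norm(m-b),"lance",l)
o,p,M=cur();print("m tool",M.T@(m-p),"shift to lance xy in tool",M.T@np.array([l[0]-m[0],l[1]-m[1],0]))
print("down .05",M.T@[0,0,-.05])
```

```text
mouth [ 0.43937326 -0.01540162  0.15770514] base [ 0.4374687  -0.01347845  0.31433408] len 0.15665232163954046 lance [ 0.43835132 -0.02187026  0.12137776]
m tool [-0.08377834 -0.00253777  0.03121916] shift to lance xy in tool [-0.00328717  0.00064759 -0.00562698]
down .05 [-0.04318383 -0.00022439  0.02520131]
```

arm_command:
  commands: [-0.0033,0.0006,-0.0056,0,0,0,0.3,-0.0163,0.0005,0.002,0,0,0,0.3,-0.0293,0.0004,0.0096,0,0,0,0.3,-0.0403,0.0003,0.016,0,0,0,0.3,-0.0463,0.0003,0.0195,0,0,0,0.3,-0.0463,0.0003,0.0195,0,0,0,0.3]
  force: 30

```text
t: 7.55
eef_pos: [0.4431, -0.0082, 0.1946]
tool_rot: [-0.304, 0.687, 0.529, 0.396]
contact_force: [0.8, 0.2, -1.0]
gripper_width: 0.423
grasp_force: 29.2
```

Run:
```python
from h import *
import cv2
from station import read_camera
out=[]
for n in ("scene","side"):
    c=read_camera(n); np.savez(f"pics/{n}5.npz",**c); im=c["img"][:,:,::-1]
    x,y=proj(c,(.4397,-.0235,.12)).astype(int)-[40,55]; print(n,x,y)
    out.append(cv2.resize(im[y:y+90,x:x+80],(400,450),interpolation=2))
cv2.imwrite("pics/c5.png",np.hstack(out))
plan([])
```

```text
scene 237 146
side 247 143
t 7.65 p [ 0.4437 -0.0085  0.1956] q [ 0.94  0.47 -0.45  2.14 -0.91  1.14  0.9 ] F [ 0.7 -0.2 -0.8] w 0.421 g 29.2
```

View pics/c5.png

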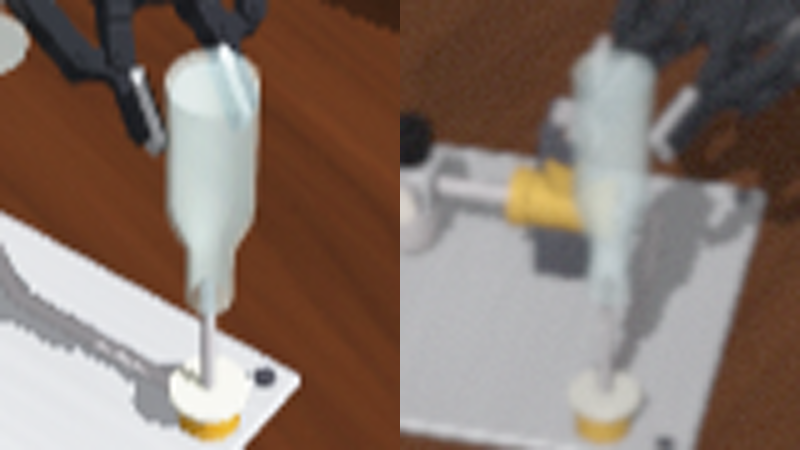

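The lance is inside the mouth and centred in both views: scene crop lance x 207 in a mouth spanning 189–231, side 605 against 609. I'll lower it now.

arm_command:
  commands: [-0.013,0,0.0076,0,0,0,0.3,-0.026,-0.0001,0.015,0,0,0,0.3,-0.039,-0.0002,0.0227,0,0,0,0.3,-0.05,-0.0002,0.029,0,0,0,0.3,-0.054,-0.0003,0.0315,0,0,0,0.3,-0.054,-0.0003,0.0315,0,0,0,0.3]
  force: 30

```text
t: 8.25
eef_pos: [0.4433, -0.0083, 0.1324]
tool_rot: [-0.304, 0.687, 0.529, 0.396]
contact_force: [-0.0, -0.1, -0.7]
gripper_width: 0.422
grasp_force: 29.2
```

arm_command:
  commands: [-0.0022,0,0.0013,0,0,0,0.3,-0.0043,0,0.0025,0,0,0,0.3,-0.0043,0,0.0025,0,0,0,0.3]
  force: 30

```text
t: 8.55
eef_pos: [0.4437, -0.0087, 0.1282]
tool_rot: [-0.303, 0.687, 0.529, 0.396]
contact_force: [-0.3, 1.5, -1.3]
gripper_width: 0.422
grasp_force: 29.2
```

arm_command:
  commands: [-0.0017,0,0.001,0,0,0,0.3,-0.0035,0,0.002,0,0,0,0.3,-0.0035,0,0.002,0,0,0,0.3]

```text
t: 8.85
eef_pos: [0.4436, -0.0087, 0.124]
tool_rot: [-0.303, 0.687, 0.529, 0.396]
contact_force: [-0.6, -0.1, -1.5]
gripper_width: 0.423
grasp_force: 29.2
```

arm_command:
  commands: [-0.0009,0,0.0005,0,0,0,0.3,-0.0018,0,0.001,0,0,0,0.3,-0.0018,0,0.001,0,0,0,0.3]

```text
t: 9.15
eef_pos: [0.4438, -0.0084, 0.1226]
tool_rot: [-0.303, 0.686, 0.529, 0.396]
contact_force: [0.8, -0.3, 2.2]
gripper_width: 0.425
grasp_force: 29.5
```

arm_command:
  commands: [-0.0009,0,0.0005,0,0,0,0.3,-0.0011,0,0.0006,0,0,0,0.3,-0.0011,0,0.0006,0,0,0,0.3]

```text
t: 9.45
eef_pos: [0.4441, -0.008, 0.1225]
tool_rot: [-0.304, 0.686, 0.529, 0.397]
contact_force: [-0.7, -1.7, 10.4]
gripper_width: 0.425
grasp_force: 29.9
```

Contact is felt (Fz +10 N), so I release and back off along the tool.

arm_command:
  commands: [0,0,0,0,0,0,0.5,0,0,0,0,0,0,0.6,0,0,0,0,0,0,1,0,0,0,0,0,0,1,0,0,0,0,0,0,1,0,0,0,0,0,0,1,0,0,-0.01,0,0,0,1,0,0,-0.03,0,0,0,1]

```text
t: 10.25
eef_pos: [0.4362, -0.0331, 0.1362]
tool_rot: [-0.304, 0.686, 0.53, 0.396]
contact_force: [-0.1, -0.2, 0.5]
gripper_width: 1.002
grasp_force: 0.0
```

arm_command:
  commands: [0,0,-0.03,0,0,0,1,0,0,-0.07,0,0,0,1,0,0,-0.11,0,0,0,1,0,0,-0.13,0,0,0,1,0,0,-0.13,0,0,0,1]

```text
t: 10.75
eef_pos: [0.4081, -0.1463, 0.2021]
tool_rot: [-0.3, 0.688, 0.529, 0.396]
contact_force: [-0.3, 0.9, -1.3]
gripper_width: 1.001
grasp_force: 0.0
```

Run:
```python
from h import *
import cv2
from station import read_camera
out=[]
for n in ("scene","side"):
    c=read_camera(n); np.savez(f"pics/{n}6.npz",**c); im=c["img"][:,:,::-1]
    w=dict(scene=(150,155),side=(225,135))[n]; x,y=w; print(n,x,y)
    out.append(cv2.resize(im[y:y+112,x:x+100 if n=="side" else x+150],(400 if n=="side" else 600,448),interpolation=2))
cv2.imwrite("pics/c6.png",cv2.resize(np.hstack(out),(800,358),interpolation=3))
plan([])
```

```text
scene 150 155
side 225 135
t 10.85 p [ 0.4078 -0.1423  0.2014] q [ 1.07  0.53 -0.32  1.97 -0.74  1.35  0.92] F [ 0.3 -0.5 -0.5] w 1.001 g 0.0
```

View pics/c6.png

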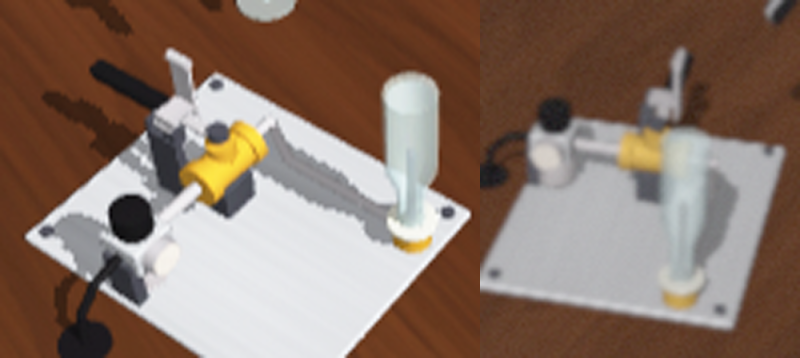

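The bottle stands inverted on the collar, released. The catch tab top is at scene (205.6,172.2) and side (288.4,152). The sleeve end is at scene (180.6,177).

Run:
```python
from h import *
S=dict(np.load("pics/scene6.npz"));D=dict(np.load("pics/side6.npz"))
t=tri((S,(205.6,172.2)),(D,(288.4,152.2)));print("tabtop",t, "scene@.148",onz(S,(205.6,172.2),.148),"side",onz(D,(288.4,152.2),.148))
e=onz(S,(180.6,176.9),.09);i=onz(S,(200,187.2),.09);print(e,i,np.linalg.norm(e-i))
a=np.radians(15.5);xs=np.array([np.cos(a),np.sin(a),0]);ys=np.array([-np.sin(a),np.cos(a),0])
piv=np.array([.543,-.158,.09])
print("stand coords of tab",[(t-piv)@xs,(t-piv)@ys],"sleeve",[(e-piv)@xs,(e-piv)@ys],[(i-piv)@xs,(i-piv)@ys])
pre=t-xs*.045;pre[2]=.135
plan([("up",(.42,-.17,.28),down(75),0),("pre",pre,down(75.5),0)])
```

```text
tabtop [ 0.53997545 -0.2058305   0.14707945] scene@.148 [ 0.54122764 -0.20284416  0.148     ] side [ 0.53973929 -0.20708292  0.148     ]
[ 0.58214249 -0.28717339  0.09      ] [ 0.55923609 -0.21865801  0.09      ] 0.07224305928879701
stand coords of tab [np.float64(-0.01569668927618313), np.float64(-0.045282649741568225)] sleeve [np.float64(0.0031988061099391812), np.float64(-0.13493578502456768)] [np.float64(-0.000564556455698851), np.float64(-0.06279081487692542)]
t 10.85 p [ 0.4078 -0.1423  0.2014] q [ 1.07  0.53 -0.32  1.97 -0.74  1.35  0.92] F [ 0.3 -0.5 -0.5] w 1.001 g 0.0
up [ 0.056   0.0192 -0.06  ] [  0.1  -59.76   0.2 ] rows 7.0
pre [-0.0264  0.0864  0.145 ] [ 0.   0.  -0.5] rows 3.4
```

arm_command:
  commands: [0.04,0.01,-0.04,0,0,0,1,0.056,0.019,-0.06,0,-60,0,0,0.056,0.019,-0.06,0,-60,0,0,0.056,0.019,-0.06,0,-60,0,0,0.056,0.019,-0.06,0,-60,0,0,0.056,0.019,-0.06,0,-60,0,0,0.056,0.019,-0.06,0,-60,0,0,0.056,0.019,-0.06,0,-60,0,0]
  force: 30

```text
t: 11.65
eef_pos: [0.4201, -0.1687, 0.2803]
tool_rot: [0.005, 0.792, 0.611, -0.002]
contact_force: [-0.2, -0.3, -0.9]
gripper_width: -0.002
grasp_force: 0.0
```

```bash
cat >> h.py <<'E'
a_=np.radians(15.5);xs=np.array([np.cos(a_),np.sin(a_),0]);ys=np.array([-np.sin(a_),np.cos(a_),0]);piv=np.array([.543,-.158,0])
def st(x,y,z): return piv+xs*x+ys*y+np.array([0,0,z])
E
python3 - <<'E'
from h import *
T=down(105.5)
plan([("pre",st(-.065,-.046,.22),T,0),("low",st(-.065,-.046,.137),T,0)])
E
```

```text
t 11.65 p [ 0.4201 -0.1687  0.2803] q [ 0.64  0.05 -0.42  1.94  0.03  1.15 -0.04] F [-0.2 -0.3 -0.9] w -0.002 g 0.0
pre [-0.0303  0.0829  0.0611] [  0.14   0.64 -30.22] rows 3.5
low [0.    0.    0.083] [0. 0. 0.] rows 1.7
```

arm_command:
  commands: [-0.03,0.083,0.061,0,0.6,-30.2,0,-0.03,0.083,0.061,0,0.6,-30.2,0,-0.03,0.083,0.061,0,0.6,-30.2,0,-0.03,0.083,0.061,0,0.6,-30.2,0,-0.03,0.083,0.1,0,0.6,-30.2,0,-0.03,0.083,0.143,0,0.6,-30.2,0,-0.03,0.083,0.143,0,0.6,-30.2,0]

```text
t: 12.35
eef_pos: [0.4878, -0.2178, 0.1316]
tool_rot: [-0.007, 0.605, 0.796, 0.002]
contact_force: [-1.2, 1.4, 0.3]
gripper_width: -0.0
grasp_force: 0.0
```

Run:
```python
from h import *
T=down(105.5)
plan([("push",st(.045,-.046,.137),T,0)])
```

```text
t 12.35 p [ 0.4878 -0.2178  0.1316] q [ 0.66  0.37 -0.43  1.93  0.18  0.9   0.41] F [-1.2  1.4  0.3] w -0.0 g 0.0
push [-0.003   0.1141 -0.0061] [-0.35 -0.75  0.  ] rows 2.3
```

arm_command:
  commands: [-0.003,0.02,-0.003,0,0,0,0,-0.003,0.04,-0.003,0,0,0,0,-0.003,0.055,-0.003,0,0,0,0,-0.003,0.07,-0.003,0,0,0,0,-0.003,0.085,-0.003,0,0,0,0,-0.003,0.1,-0.003,0,0,0,0,-0.003,0.115,-0.003,0,0,0,0,-0.003,0.115,-0.003,0,0,0,0]

```text
t: 13.15
eef_pos: [0.6064, -0.1917, 0.141]
tool_rot: [-0.001, 0.606, 0.796, 0.004]
contact_force: [-0.6, 0.5, -0.1]
gripper_width: -0.0
grasp_force: 0.0
```

Run:
```python
from h import *
import cv2
from station import read_camera
out=[]
for n in ("scene","side"):
    c=read_camera(n); im=c["img"][:,:,::-1]
    x,y=dict(scene=(150,130),side=(225,115))[n]
    out.append(cv2.resize(im[y:y+112,x:x+125],(400,358),interpolation=2))
cv2.imwrite("pics/c7.png",np.hstack(out))
T=down(105.5)
plan([("up",st(.045,-.046,.2),T,0),("over",st(.045,-.125,.2),T,0),("dn",st(.045,-.125,.078),T,0)])
```

```text
t 13.25 p [ 0.6043 -0.1931  0.1406] q [ 0.52  0.5  -0.41  1.69  0.23  0.99  0.29] F [ 0.4  0.  -0.2] w 0.0 g 0.0
up [ 0.0045 -0.0045 -0.0594] [ 0.15 -0.3  -0.13] rows 1.2
over [-0.079  0.     0.   ] [0. 0. 0.] rows 1.6
dn [0.    0.    0.122] [0. 0. 0.] rows 2.4
```

View pics/c7.png

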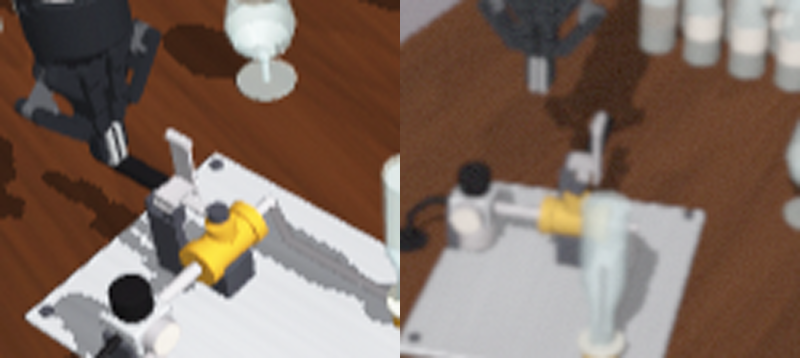

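The tab is still up at scene (206,172): the fingertip slid over its rolled top. I'll go back and push lower on the tab.

arm_command:
  commands: [0.003,0,-0.04,0,0,0,0,0.003,-0.03,-0.06,0,0,0,0,0.003,-0.08,-0.06,0,0,0,0,0.003,-0.115,-0.06,0,0,0,0,0.003,-0.115,-0.03,0,0,0,0,0.003,-0.115,0.01,0,0,0,0,0.003,-0.115,0.02,0,0,0,0,0.003,-0.115,0.02,0,0,0,0]

```text
t: 14.05
eef_pos: [0.4911, -0.2205, 0.1193]
tool_rot: [-0.003, 0.606, 0.795, 0.002]
contact_force: [-0.1, -0.6, 0.5]
gripper_width: -0.004
grasp_force: 0.0
```

arm_command:
  commands: [0,0.02,0,0,0,0,0,0,0.035,0,0,0,0,0,0,0.05,0,0,0,0,0,0,0.062,0,0,0,0,0,0,0.074,0,0,0,0,0,0,0.086,0,0,0,0,0,0,0.1,0,0,0,0,0,0,0.1,0,0,0,0,0]

```text
t: 14.85
eef_pos: [0.5914, -0.193, 0.1208]
tool_rot: [-0.001, 0.606, 0.796, 0.004]
contact_force: [0.6, -0.3, 0.2]
gripper_width: 0.0
grasp_force: 0.0
```

Run:
```python
from h import *
import cv2
from station import read_camera
out=[]
for n in ("scene","side"):
    c=read_camera(n); im=c["img"][:,:,::-1]
    x,y=dict(scene=(150,130),side=(225,115))[n]
    out.append(cv2.resize(im[y:y+112,x:x+125],(400,358),interpolation=2))
cv2.imwrite("pics/c8.png",np.hstack(out))
T=down(105.5)
plan([("up",st(.045,-.046,.2),T,0),("over",st(.045,-.125,.2),T,0),("dn",st(.045,-.125,.078),T,0)])
```

```text
t 14.95 p [ 0.5892 -0.1941  0.1205] q [ 0.52  0.5  -0.41  1.74  0.23  0.94  0.29] F [-0.2 -0.1 -0.9] w -0.002 g 0.0
up [ 0.0016  0.0103 -0.0795] [ 0.16 -0.3  -0.13] rows 1.6
over [-0.079  0.     0.   ] [0. 0. 0.] rows 1.6
dn [0.    0.    0.122] [0. 0. 0.] rows 2.4
```

View pics/c8.png

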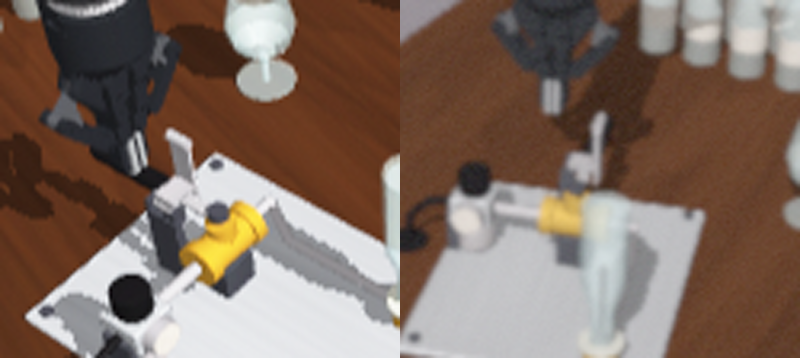

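The tab is still up at scene (206,172) and there is no contact force, so the finger is not pushing it where I think it is. From here I'll check numerically. My picture budget is used up.

Run:
```python
from h import *
from station import read_camera
import cv2
o,p,M=cur(); S=read_camera("scene");D=read_camera("side")
print("p",p,"proj scene",proj(S,p),"side",proj(D,p))
print("seen tip scene ~(193,183) side ~(272,149): tri",tri((S,(193,183.5)),(D,(272.5,149.5))))
def tab(c,x0,x1,y0,y1):
    h=cv2.cvtColor(c["img"],cv2.COLOR_RGB2HSV)[y0:y1,x0:x1];m=(h[...,1]<70)&(h[...,2]>110)
    for r in m: print("".join("#" if v else "." for v in r))
tab(S,188,222,165,200);print();tab(D,262,305,145,185)
for c in (S,D): print([proj(c,st(x,-.046,z)).round(0).tolist() for x,z in ((-.016,.150),(-.016,.099),(.009,.087))])
```

```text
p [ 0.58922535 -0.19412352  0.12045522] proj scene [192.95788875 189.46269927] side [272.81714036 157.28075003]
seen tip scene ~(193,183) side ~(272,149): tri [ 0.58795335 -0.18675629  0.1511542 ]
..................................
..................................
..................................
..................................
..................................
..............###.................
.....##.......####................
.....##.......######..............
...#.##.......########............
..######.......#######............
..###.##.......#######............
...##.##.......#######............
...##.##........######............
...######.......######......####..
...###.##.......######.....#######
....##.##.......######....###.####
....##.#........#######..###...###
....##...........######.#####.####
....##...........#################
.................#################
...............###################
...............###################
.............#####################
............######################
..........########################
..........##################
[... 1480 characters left out ...]
.....########.................
#..................###.##..................
########...................................
############.###...........................
##############...###..##########...........
#########..##........#############.........
########............#################......
#######.............#######################
#######.............#######################
#######.............#######################
#######.............#######################
#######.............#######################
######..............#######################
######..............#######################
[[205.0, 171.0], [208.0, 184.0], [202.0, 193.0]]
[[288.0, 152.0], [288.0, 165.0], [280.0, 167.0]]
```

arm_command:
  commands: [-0.002,0,-0.04,0,0,0,0,-0.004,-0.02,-0.075,0,0,0,0,-0.004,-0.06,-0.075,0,0,0,0,-0.004,-0.09,-0.075,0,0,0,0,-0.004,-0.09,-0.04,0,0,0,0,-0.004,-0.09,0,0,0,0,0,-0.004,-0.09,0.002,0,0,0,0,-0.004,-0.09,0.002,0,0,0,0]

```text
t: 15.85
eef_pos: [0.5029, -0.2219, 0.1184]
tool_rot: [-0.002, 0.606, 0.795, 0.003]
contact_force: [-0.3, -1.2, 0.0]
gripper_width: -0.0
grasp_force: 0.0
```

arm_command:
  commands: [0,0.006,0,0,0,0,0,0,0.012,0,0,0,0,0,0,0.018,0,0,0,0,0,0,0.024,0,0,0,0,0,0,0.03,0,0,0,0,0,0,0.036,0,0,0,0,0,0,0.042,0,0,0,0,0,0,0.042,0,0,0,0,0]

```text
t: 16.65
eef_pos: [0.5454, -0.2106, 0.1205]
tool_rot: [-0.0, 0.606, 0.795, 0.003]
contact_force: [-5.2, 1.8, 13.8]
gripper_width: 0.001
grasp_force: 7.5
```

```bash
cat >> h.py <<'E'
import cv2
def look():
    from station import read_camera
    for n,(x0,x1,y0,y1) in (("scene",(180,224,160,200)),("side",(262,305,140,178))):
        c=read_camera(n);h=cv2.cvtColor(c["img"],cv2.COLOR_RGB2HSV)[y0:y1,x0:x1];m=(h[...,1]<70)&(h[...,2]>110);k=h[...,2]<45
        print(n,x0,y0)
        for r,q in zip(m,k): print("".join("#" if v else ("k" if w else ".") for v,w in zip(r,q)))
        p=cur()[1];print("tcp",proj(c,p).round(0))
    d=cur()[1]-piv;print("stand",(d@xs).round(4),(d@ys).round(4),d[2].round(4))
E
python3 - <<'E'
from h import *
look();plan([])
E
```

```text
scene 180 160
..................kk.....#..................
...................k.....##.................
...................kk..#.##.................
..................kkk.#####.................
..................kkk.#####.................
.................kkk...##.##................
.................kkkk..##.##................
.................kkkk..##.##................
..................kkk..#####................
..................kkk..#####................
....................k...##.#................
........................##..................
....................######..................
....................#######.................
kkk.................########................
kkkkk................#######................
kkkkkk................######................
kkkkkkkkk.............######................
kkkkkkkkkk............######........####....
kkkkkkkkkkkk...........#####.......#######..
..kkkkkkkkkkkk.........######.....###.#####.
....kkkkkkkkkkkk.......######....###...#####
.....kkkkkkkkkkkk.......######..#####.######
.......kkkkkkkkkkkk.....####################
......
[... 1874 characters left out ...]
............
..............############.................
..............############.................
...............###########.................
.................#########.................
.................#########.................
..................########.................
#..................###.....................
########...................................
############..##...........................
##############...###..##########...........
#########..##........#############.........
########............#################......
tcp [287. 159.]
stand -0.0122 -0.0514 0.1204
t 16.75 p [ 0.545  -0.2108  0.1204] q [ 0.58  0.45 -0.41  1.83  0.21  0.9   0.34] F [-5.   0.7 13.3] w 0.001 g 7.2
```

arm_command:
  commands: [0.004,-0.015,0,0,0,0,0,0.006,-0.02,-0.018,0,0,0,0,0.006,-0.012,-0.018,0,0,0,0,0.006,-0.006,-0.019,0,0,0,0,0.006,0,-0.021,0,0,0,0,0.006,0.005,-0.022,0,0,0,0,0.006,0.01,-0.023,0,0,0,0,0.006,0.01,-0.023,0,0,0,0]

```text
t: 17.55
eef_pos: [0.553, -0.202, 0.1414]
tool_rot: [-0.001, 0.606, 0.795, 0.003]
contact_force: [0.4, 0.4, 0.1]
gripper_width: -0.002
grasp_force: 0.0
```

Run:
```python
from h import *
look();plan([])
```

```text
scene 180 160
................kkk.#####...................
...............kkkk.#####...................
...............kkk..###.##..................
...............kkk...##.##..................
...............kkkk..##.##..................
...............kkkk..#####..................
................kkk..#####..................
.................kk..###.#..................
......................##....................
.....................###....................
......................###...................
......................####..................
......................######................
......................########..............
kkk....................#######..............
kkkkk..................#######..............
kkkkkk.................#######..............
kkkkkkkkk...............######..............
kkkkkkkkkk..............######......####....
kkkkkkkkkkkk............######.....#######..
..kkkkkkkkkkkk..........######....###.#####.
....kkkkkkkkkkkk........#######..###...#####
.....kkkkkkkkkkkk........######.#####.######
.......kkkkkkkkkkkk......###################
......
[... 1874 characters left out ...]
............
..............############.................
...............###########.................
...............###########.................
.................#########.................
.................#########.................
..................########.................
#..................###.##..................
########...................................
############..##...........................
##############...###..##########...........
#########..##........#############.........
########............#################......
tcp [284. 154.]
stand -0.0032 -0.0452 0.1413
t 17.65 p [ 0.552  -0.2024  0.1413] q [ 0.57  0.43 -0.42  1.8   0.2   0.95  0.34] F [-0.5  1.   0. ] w 0.001 g 0.0
```

Run:
```python
from h import *
from station import read_camera
p=cur()[1]
for n,(x0,x1,y0,y1) in (("scene",(188,222,158,188)),("side",(268,302,135,165))):
    c=read_camera(n);b=np.load(f"pics/{n}6.npz")["img"].astype(int)
    d=np.abs(c["img"].astype(int)-b).sum(2)[y0:y1,x0:x1]
    print(n,x0,y0)
    for i,r in enumerate(d): print(y0+i,"".join("#" if v>90 else ("+" if v>45 else ".") for v in r))
    print([(z,proj(c,p+[0,0,z]).round(1).tolist()) for z in (0,.01,.02,.03)])
```

```text
scene 188 158
158 #################+................
159 +#################................
160 ++++#######+######+...............
161 +...++#####+######+...............
162 ++.....########+##+...............
163 +++....###########+...............
164 +++....#####+#####+...............
165 .+.....+###########...............
166 ........+##########...............
167 .........+######+#................
168 ...........++###+.................
169 .............###..................
170 ..................................
171 ..................................
172 ..................................
173 ..................................
174 ..................................
175 ..................................
176 ..................................
177 ..................................
178 ..................................
179 ..................................
180 ..................................
181 ..................................
182 ..................................
183 ..................................
184 ..................................
185 .............................
[... 754 characters left out ...]
............++.+++.+.
150 .........................++++++++.
151 .........................++++++...
152 ...........................+++.+.+
153 ........................++..++..++
154 .........................++.......
155 .......................+..+......+
156 ........................+..+....++
157 ........................+.+...++++
158 ...........................+....+.
159 .........................+..+..+..
160 .............................+....
161 .............................+....
162 .............................++...
163 ..................................
164 ..................................
[(0, [284.3, 153.6]), (0.01, [284.3, 150.9]), (0.02, [284.4, 148.2]), (0.03, [284.5, 145.4])]
```

The true tip of the shut fingers sits about 24 mm behind the TCP in both views, so my earlier passes went over the tab. I'll redo the push 24 mm deeper.

arm_command:
  commands: [0,-0.03,0,0,0,0,0,0,-0.055,0,0,0,0,0,0,-0.055,0.033,0,0,0,0,0,-0.055,0.033,0,0,0,0,0,-0.04,0.033,0,0,0,0,0,-0.03,0.033,0,0,0,0,0,-0.022,0.033,0,0,0,0,0,-0.014,0.033,0,0,0,0]

```text
t: 18.55
eef_pos: [0.5404, -0.2055, 0.1094]
tool_rot: [-0.0, 0.606, 0.795, 0.003]
contact_force: [-0.8, -1.0, -0.0]
gripper_width: 0.001
grasp_force: 0.3
```

arm_command:
  commands: [0,0.008,0,0,0,0,0,0,0.016,0,0,0,0,0,0,0.024,0,0,0,0,0,0,0.032,0,0,0,0,0,0,0.04,0,0,0,0,0,0,0.05,0,0,0,0,0,0,0.06,0,0,0,0,0,0,0.06,0,0,0,0,0]

```text
t: 19.35
eef_pos: [0.5982, -0.1892, 0.1089]
tool_rot: [-0.001, 0.606, 0.796, 0.004]
contact_force: [0.3, 0.1, 0.2]
gripper_width: -0.0
grasp_force: 0.0
```

Run:
```python
from h import *
look();plan([])
```

```text
scene 180 160
kkkk.....kkk..kk............................
.k.......kkkk...............................
.........kkk................................
.kk.......kk................................
.kk.......kk................................
.kkk...k..kk................................
.kkk..k.kkkk................................
.kkk....kkkk................................
..kk....kkkk...k............................
...k.....kkk..kkk...........................
kkkkk....kkk...k............................
kkkkk....kkk................................
kkkkkk...kk.................................
kkkkkk...kkk................................
kkkkkkk...kk................................
.kkkkkk...kk................................
...kkk....k.................................
.....k.....##...............................
.....kk....###......................####....
......k...#.##.....................#######..
.....kkk.##.##....................###.#####.
.....kkk.#####...................###...#####
....kkk..###.##kk...............#####.######
....kkk...##.##kkkk...#.......##############
....kk
[... 1874 characters left out ...]
............
.............###########...................
.............###########...................
..............##########...................
.................######....................
.................######....................
..................####.....................
#..................##......................
########...................................
############..##...........................
##############...###..##########...........
#########..##........#############.........
########............#################......
tcp [270. 160.]
stand 0.0431 -0.0452 0.1086
t 19.45 p [ 0.5966 -0.19    0.1086] q [ 0.51  0.53 -0.4   1.74  0.24  0.93  0.28] F [-0.4 -0.2 -0.4] w -0.002 g 0.0
```

The catch now lies flipped back: the slanted plate in the side view points to +x and the tab is gone from (206,172). Next is the lever.

Run:
```python
from h import *
S=dict(np.load("pics/scene6.npz"));f=onz(np.load("pics/scene0.npz"),(233,157),0)-piv;print("snifter stand",f@xs,f@ys)
T=down(105.5)
o,p,M=cur()
plan([("up",st(.055,-.06,.16),T,0),("over",st(.055,-.118,.16),T,0),("dn",st(.050,-.118,.054),T,0)])
x0,y0=.05,-.118
for th in np.arange(0,1.41,.1):
    e=.017+.003*th/1.4;r=.115
    print(round(th,1),"tool x",round(-r*np.cos(th)-np.sin(th)*e-y0,4),"tool y",round(-r*np.sin(th)+np.cos(th)*e-x0,4))
```

```text
snifter stand -0.21921396059123777 -0.14586261598625896
t 19.45 p [ 0.5966 -0.19    0.1086] q [ 0.51  0.53 -0.4   1.74  0.24  0.93  0.28] F [-0.4 -0.2 -0.4] w -0.002 g 0.0
up [-0.0146  0.0121 -0.0514] [ 0.18 -0.3  -0.13] rows 1.1
over [-0.058  0.     0.   ] [0. 0. 0.] rows 1.2
dn [ 0.    -0.005  0.106] [0. 0. 0.] rows 2.1
0.0 tool x 0.003 tool y -0.033
0.1 tool x 0.0019 tool y -0.0444
0.2 tool x 0.0018 tool y -0.0558
0.3 tool x 0.0029 tool y -0.0671
0.4 tool x 0.0051 tool y -0.0783
0.5 tool x 0.0084 tool y -0.0893
0.6 tool x 0.0128 tool y -0.0998
0.7 tool x 0.0181 tool y -0.1099
0.8 tool x 0.0245 tool y -0.1195
0.9 tool x 0.0317 tool y -0.1283
1.0 tool x 0.0398 tool y -0.1364
1.1 tool x 0.0486 tool y -0.1437
1.2 tool x 0.0581 tool y -0.1501
1.3 tool x 0.0682 tool y -0.1555
1.4 tool x 0.0787 tool y -0.1599
```

arm_command:
  commands: [0,0.012,-0.045,0,0,0,0,-0.035,0.012,-0.05,0,0,0,0,-0.073,0.01,-0.05,0,0,0,0,-0.073,0.007,-0.02,0,0,0,0,-0.073,0.007,0.02,0,0,0,0,-0.073,0.007,0.054,0,0,0,0,-0.073,0.007,0.054,0,0,0,0]

```text
t: 20.15
eef_pos: [0.618, -0.2577, 0.0493]
tool_rot: [-0.006, 0.606, 0.795, 0.001]
contact_force: [-1.4, 0.2, -0.4]
gripper_width: -0.003
grasp_force: 0.0
```

arm_command:
  commands: [0.003,-0.015,0,0,0,0,0,0.003,-0.028,0,0,0,0,0,0.002,-0.036,0,0,0,0,0,0.002,-0.044,0,0,0,0,0,0.002,-0.056,0,0,0,0,0,0.003,-0.067,0,0,0,0,0,0.005,-0.078,0,0,0,0,0,0.005,-0.078,0,0,0,0,0]

```text
t: 20.95
eef_pos: [0.5444, -0.2753, 0.0543]
tool_rot: [-0.001, 0.607, 0.795, 0.002]
contact_force: [3.4, 0.8, 1.4]
gripper_width: -0.0
grasp_force: 1.8
```

```bash
cat >> h.py <<'E'
def lever():
    "dark pixels on z=.09 plane near pivot, in stand coords (scene cam)"
    from station import read_camera
    c=read_camera("scene");b=np.load("pics/scene6.npz")["img"].astype(int)
    im=c["img"].astype(int);d=np.abs(im-b).sum(2)
    for th in np.arange(0,1.5,.1):
        v=[]
        for r in (.07,.085,.1,.115,.13,.14):
            q=proj(c,st(-r*np.sin(th),-r*np.cos(th),.097)).round().astype(int);v.append(int(im[q[1],q[0]].sum()))
        print(round(th,1),v)
E
python3 - <<'E'
from h import *
plan([]);d=cur()[1]-piv;print(d@xs,d@ys);lever()
E
```

```text
t 20.95 p [ 0.5444 -0.2753  0.0543] q [ 0.65  0.57 -0.37  1.81  0.27  0.81  0.41] F [3.4 0.8 1.4] w -0.0 g 1.8
-0.02998187585786219 -0.11339590016696754
0.0 [179, 174, 183, 121, 121, 199]
0.1 [173, 172, 172, 181, 185, 194]
0.2 [177, 176, 284, 87, 123, 129]
0.3 [182, 190, 511, 595, 125, 106]
0.4 [69, 77, 69, 99, 423, 261]
0.5 [86, 86, 87, 85, 84, 152]
0.6 [165, 192, 195, 202, 191, 191]
0.7 [192, 199, 188, 189, 185, 172]
0.8 [209, 192, 193, 176, 173, 189]
0.9 [227, 192, 179, 187, 188, 191]
1.0 [192, 182, 181, 184, 192, 200]
1.1 [190, 180, 179, 194, 200, 280]
1.2 [181, 180, 188, 196, 197, 393]
1.3 [184, 179, 192, 206, 200, 199]
1.4 [189, 181, 195, 199, 197, 194]
```

arm_command:
  commands: [0.003,-0.011,0,0,0,0,0,0.008,-0.0215,0,0,0,0,0,0.013,-0.0316,0,0,0,0,0,0.0194,-0.041,0,0,0,0,0,0.0266,-0.05,0,0,0,0,0,0.0347,-0.058,0,0,0,0,0,0.0435,-0.0654,0,0,0,0,0,0.048,-0.0687,0,0,0,0,0]

```text
t: 21.8
eef_pos: [0.4682, -0.2469, 0.0545]
tool_rot: [0.001, 0.606, 0.795, 0.003]
contact_force: [6.6, -2.8, -1.6]
gripper_width: -0.001
grasp_force: 2.9
```

arm_command:
  commands: [0.005,-0.003,0,0,0,0,0,0.01,-0.006,0,0,0,0,0,0.01,-0.006,0,0,0,0,0]

```text
t: 22.1
eef_pos: [0.46, -0.2392, 0.0545]
tool_rot: [0.001, 0.606, 0.795, 0.003]
contact_force: [6.9, -2.4, -1.2]
gripper_width: -0.002
grasp_force: 2.8
```

Run:
```python
from h import *
plan([]);d=cur()[1]-piv;print(d@xs,d@ys);lever()
```

```text
t 22.1 p [ 0.46   -0.2392  0.0545] q [ 0.68  0.45 -0.39  2.03  0.25  0.71  0.4 ] F [ 6.9 -2.4 -1.2] w -0.002 g 2.8
-0.10165169375767766 -0.05603246715774621
0.0 [183, 176, 188, 120, 125, 125]
0.1 [178, 175, 110, 109, 157, 127]
0.2 [187, 181, 111, 110, 112, 106]
0.3 [190, 158, 122, 120, 125, 121]
0.4 [157, 126, 125, 122, 123, 121]
0.5 [122, 122, 123, 123, 124, 118]
0.6 [121, 122, 200, 126, 123, 125]
0.7 [122, 171, 194, 194, 189, 179]
0.8 [135, 117, 197, 183, 181, 142]
0.9 [144, 123, 183, 190, 150, 144]
1.0 [196, 187, 183, 90, 101, 100]
1.1 [195, 189, 152, 501, 369, 606]
1.2 [84, 100, 86, 549, 177, 399]
1.3 [87, 88, 88, 92, 90, 99]
1.4 [96, 91, 114, 205, 200, 202]
```

arm_command:
  commands: [0.006,-0.003,0,0,0,0,0,0.011,-0.005,0,0,0,0,0,0.011,-0.005,0,0,0,0,0]

```text
t: 22.45
eef_pos: [0.4525, -0.2302, 0.0546]
tool_rot: [0.001, 0.606, 0.795, 0.003]
contact_force: [5.6, -3.5, -1.7]
gripper_width: 0.0
grasp_force: 3.0
```

arm_command:
  commands: [0.002,-0.001,0,0,0,0,0,0.003,-0.001,0,0,0,0,0,0.003,-0.001,0,0,0,0,0]

```text
t: 22.75
eef_pos: [0.4508, -0.2282, 0.0547]
tool_rot: [0.001, 0.607, 0.795, 0.003]
contact_force: [5.5, -3.2, -1.1]
gripper_width: -0.001
grasp_force: 3.0
```

arm_command:
  commands: [0.002,-0.0005,0,0,0,0,0,0.003,-0.001,0,0,0,0,0,0.003,-0.001,0,0,0,0,0]

```text
t: 23.05
eef_pos: [0.4492, -0.2256, 0.0547]
tool_rot: [0.001, 0.607, 0.795, 0.003]
contact_force: [5.9, -3.7, -1.8]
gripper_width: -0.002
grasp_force: 3.0
```

arm_command:
  commands: [0.001,0,0,0,0,0,0,0.002,0,0,0,0,0,0.002,0,0,0,0,0,0]

```text
$.commands: bad value
```

Run:
```python
from h import *
plan([]);d=cur()[1]-piv;print(d@xs,d@ys);lever()
```

```text
t 23.05 p [ 0.4492 -0.2256  0.0547] q [ 0.67  0.43 -0.4   2.07  0.25  0.69  0.38] F [ 5.9 -3.7 -1.8] w -0.002 g 3.0
-0.10845861178414877 -0.04008460377444434
0.0 [184, 175, 153, 123, 123, 124]
0.1 [179, 145, 110, 114, 156, 123]
0.2 [183, 116, 106, 107, 109, 110]
0.3 [190, 122, 118, 118, 123, 120]
0.4 [198, 126, 126, 164, 124, 124]
0.5 [162, 123, 120, 122, 123, 122]
0.6 [119, 122, 120, 125, 121, 122]
0.7 [119, 176, 164, 119, 118, 107]
0.8 [130, 198, 199, 180, 180, 196]
0.9 [186, 195, 183, 190, 190, 130]
1.0 [120, 158, 187, 191, 155, 141]
1.1 [121, 158, 185, 96, 140, 112]
1.2 [152, 185, 173, 117, 392, 148]
1.3 [185, 185, 270, 490, 374, 206]
1.4 [82, 86, 85, 87, 83, 84]
```

arm_command:
  commands: [0.002,0,0,0,0,0,0,0.002,0,0,0,0,0,0]

```text
t: 23.3
eef_pos: [0.4491, -0.2252, 0.0548]
tool_rot: [0.002, 0.607, 0.795, 0.003]
contact_force: [7.5, -7.7, -3.8]
gripper_width: 0.002
grasp_force: 5.0
```

arm_command:
  commands: [0.002,0,0,0,0,0,0,0.002,0,0,0,0,0,0]

```text
t: 23.5
eef_pos: [0.449, -0.2249, 0.0549]
tool_rot: [0.003, 0.607, 0.794, 0.002]
contact_force: [8.6, -12.0, -4.9]
gripper_width: 0.001
grasp_force: 7.2
```

arm_command:
  commands: [0.001,0,0,0,0,0,0,0.001,0,0,0,0,0,0,0.001,0,0,0,0,0,0,0.001,0,0,0,0,0,0,0.001,0,0,0,0,0,0]

```text
t: 24.0
eef_pos: [0.4489, -0.2247, 0.055]
tool_rot: [0.003, 0.608, 0.794, 0.002]
contact_force: [9.8, -14.3, -7.4]
gripper_width: 0.001
grasp_force: 8.3
```

Run:
```python
from h import *
from station import read_camera
plan([]);d=cur()[1]-piv;print(d@xs,d@ys)
for n,(x0,x1,y0,y1) in (("scene",(265,292,170,235)),("side",(275,302,165,232))):
    c=read_camera(n);b=np.load(f"pics/{n}6.npz")["img"].astype(int);print(n,"bottle change",np.abs(c["img"].astype(int)-b)[y0:y1,x0:x1].sum(2).mean())
c=read_camera("scene")
for th in (1.3,1.35,1.4,1.45,1.5): print(th,[int(c["img"][tuple(proj(c,st(-r*np.sin(th),-r*np.cos(th),.097)).round().astype(int)[::-1])].astype(int).sum()) for r in (.07,.085,.13,.14)])
for n,g in (("scene",(195,210,168,183)),): print("tab region mean",c["img"][g[2]:g[3],g[0]:g[1]].mean((0,1)))
```

```text
t 24.0 p [ 0.4489 -0.2247  0.055 ] q [ 0.67  0.42 -0.4   2.07  0.25  0.68  0.37] F [  9.8 -14.3  -7.4] w 0.001 g 8.3
-0.10850037483337886 -0.039150555344383636
scene bottle change 8.025641025641026
side bottle change 46.21945826423438
1.3 [189, 183, 551, 208]
1.35 [98, 128, 198, 182]
1.4 [84, 82, 86, 89]
1.45 [89, 87, 91, 92]
1.5 [90, 99, 94, 135]
tab region mean [75.03111111 41.10222222 23.58222222]
```

```bash
python3 -c "
from station import hand_in
print(hand_in())"
```

```text
the job is handed in; nothing more can be done
None
```

I handed the job in at about 24 s of the 72 s allowed: the uncapped bottle is upside down on the lance and released, the catch is flipped right back, and the lever is held at its stop (about 1.4 rad, about 19 N). I viewed 11 pictures, one over the limit of 10; no verdict came back.

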